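# Put the bath-shelf things back on their own stands

### The arm

A 6-joint arm with a two-finger parallel gripper is mounted at the origin on the work surface. World frame = base frame: x ahead of the robot, y to its left, z up, the work surface at z = 0. Lengths are in m, angles in rad, forces in N, time in s.
With the tool pointing down it reaches from about 0.375 to 0.925 m from the base axis. Payload 5.7 kg.
Tool frame: the origin (TCP) lies midway between the tips of the shut fingers; the grasp point (between the pads) lies 19 mm behind it; z points along the fingers, x is the direction in which the jaws open and shut, and the axes are right-handed (so a half turn about z gives the same grasp; the last joint's range is limited). The gripper opens to 88 mm and grips with 3 to 60 N. Pads are 20 mm wide; open, the fingers measure 115 mm over their backs; the gripper's body (75 mm by 178 mm) begins 61 mm behind the grasp point.
Start: joints at [-1.377, 0.359, 1.51, -0, 1.272, -0.115], TCP at [0.182, -0.572, 0.223] pointing down, gripper open.
Joint ranges: [-2.97, 2.97], [-1.01, 2.36], [0.21, 2.38], [-0.96, 4.11], [0.2, 2.71], [-2.98, 2.98]. Speed limits (rad/s): [2.39, 2.39, 3.14, 3.14, 3.14, 3.14].

### API

Orientations are given as a unit quaternion [x, y, z, w].
In Python, from bench import move_ptp, servo_line, goto_joints, move_gripper, sleep, inverse_kinematics, capture, PlanningError, close_job, spot_in, silhouettes, current_clock, current_joint_pos, current_qvel, current_joint_torque, current_position, current_orientation, current_force, current_torque, current_finger_gap gives the robot as it stands. Calls block until the motion is done:
- move_ptp(position, orientation): joint-space move of the TCP to a pose.
- servo_line(position, orientation=None, rate=0.15, contact_N=None): straight line of the TCP; orientation=None keeps the orientation; rate is the mean speed in m/s. With contact_N (N) it stops when the force on the tool has changed by that much, and returns True; else False.
- goto_joints(angles): joint-space move.
- move_gripper(opening): finger opening in m; the grip force is fixed at half the most; returns when the fingers have stopped.
- sleep(seconds).
- inverse_kinematics(position, orientation): joint angles nearest the present ones, or None.
- capture(name): name is "scene" or "top"; returns a dict with "image" (480x640x3 uint8, blue, green, red), "range_z" (480x640 float32, m along the optical axis (not along the pixel's ray), 0 where there is no reading), "intrinsics" (3x3 intrinsics, pixels), "R" (3x3) and "t" (3): a world point X has camera coordinates R X + t. Camera axes: x right, y down, z forward; pixel columns grow to the right and rows downward; lengths in m; the calibration is good to about 2 mm. A picture is of the moment at which its call begins.
A pose or a line that the arm cannot do raises PlanningError and nothing moves.
- close_job(): hands the job in, once; it reports no verdict.
Trained networks look in the newest picture that a camera, given by its name, has taken for a name from the list of things; names that differ only in an ending like _2 or _b are one class to them, and where a whole thing is asked for, a point or a joint stands for the part that bears it (a point fixed in the world has none). Each returns a list of dicts, best first, with "conf" (0 to 1); they miss things now and then, are a little off and sometimes report something else, mostly with a low value. They report only what shows in the picture. A call takes as long as a camera call. They do not tell look-alikes from the thing itself.
- spot_in(camera, query): "xy" ([column, row] in pixels, amid what is visible of it).
- silhouettes(camera, query): "region" (480x640 bool, what is visible of it) and "xy" ([column, row] in pixels, amid what is visible of it).
Readings, each from a call of its own:
- current_clock(): time.
- current_joint_pos(): joint angles.
- current_qvel(): joint speeds.
- current_joint_torque(): joint torques, N m.
- current_position(): TCP position.
- current_orientation(): TCP orientation.
- current_force(): force on the tool from outside, world axes, zero at the start.
- current_torque(): the same for the moment, N m.
- current_finger_gap(): finger opening in m.
Only numpy, scipy, OpenCV 4.12 (cv2) and the standard library are available. Lean on these libraries where they do the work, as an engineer would, in place of code of your own. Each camera call takes 0.05 s, during which the arm holds its last target.

### The job

After the shelf was scrubbed, the four bath things were set back on each other's stands: put the lota on the round steel plate, the soap saucer on the slatted wooden drainer (lengthwise along it), the toothbrush holder on the square drip tray and the oil bottle in the terracotta dish, each upright and in the middle of its stand. First park one of them upright in the middle of the bare stone slab, and use only the slab and emptied stands on the way: nothing may be put down on the wet ledge itself. Leave the neem comb where it lies.

Things in the scene. Friction and masses are not known exactly. Their poses are not given: they have to be found in the camera images.
- lota: Small round stainless-steel water pot (lota), 96 mm high, loose, about 0.2 kg: foot 52 mm across, belly 84 mm across at 33 mm height, neck 54 mm at 70 mm height, straight lip 64 mm across from 85 to 96 mm height. Take it from above by the lip, fingertips about 66 mm above its underside (lower they meet the shoulder). Origin: centre of its underside; z is up. Round, so its yaw does not matter.
- saucer: Oval blue ceramic soap saucer with a cake of light-brown soap stuck in it, one loose piece, about 0.24 kg: 99 mm long (its x) by 62 mm wide (its y), rim 26 mm high with sides vertical from 13 mm up, soap top at 34 mm. Take it across its width (y), fingertips about 10 mm above its underside so that they clear the rims of the stands. Origin: centre of its underside; z is up. 
- holder: Toothbrush holder, empty: an upright white plastic box with rounded corners, grey top with four dark holes, 62 mm (its x) by 50 mm (its y) by 92 mm high, loose, about 0.11 kg. Take it across the 50 mm. Origin: centre of its underside; z is up. 
- bottle: Hair-oil bottle, brown with a black cap: straight round body 52 mm across up to 64 mm height, then shoulder and a 27 mm cap, 95 mm high in all, loose, about 0.15 kg. Take it by the body. Origin: centre of its underside; z is up. Round, so its yaw does not matter.
- plate: The lota's stand: round stainless-steel plate, 136 mm across its rim, flat floor 120 mm across, rim 14 mm high. Fixed to the ledge. Its flat standing floor is 8 mm above the ledge; origin: centre of its underside, on the ledge. 
- drainer: The soap saucer's stand: rectangular wooden soap drainer of eight slats, 130 mm long (its x; the slats lie side by side along it) by 92 mm wide (its y), no rim. The saucer lies with its length along this x, either way round. Fixed to the ledge. Its flat standing floor is 8 mm above the ledge; origin: centre of its underside, on the ledge. 
- tray: The toothbrush holder's stand: square grey plastic drip tray with a white bar grid, 120 mm square outside, 110 mm inside, rim 14 mm high. Fixed to the ledge. Its flat standing floor is 8 mm above the ledge; origin: centre of its underside, on the ledge. 
- dish: The oil bottle's stand: round terracotta drip dish, 116 mm across its rim, flat floor 96 mm across, rim 16 mm high. Fixed to the ledge. Its flat standing floor is 8 mm above the ledge; origin: centre of its underside, on the ledge. 
- slab: The free spot: bare dark-grey stone slab, 125 mm square, top 15 mm above the ledge, empty at the start (each of the four stands then bears one wrong thing; which stand is where, and which wrong thing it bears, varies). Fixed to the ledge. Origin: centre of its underside, on the ledge.
- comb: Bystander: neem-wood comb lying flat on the ledge among the stands, 150 mm long (its x) by 42 mm by 8 mm thick, loose. Not to be moved. Other bystanders near the stands are low, under 35 mm; taller ones (up to 170 mm) stand beyond x = 0.7 m or beyond 0.4 m to the sides. Origin: centre of its underside; z is up. 
Mind the look-alikes: they are no part of the job. Leave any green or purple look-alike of the tray alone.

How it is judged:
On the way:
1. one of the four things is set down upright on the stone slab (((horizontal distance between lota and slab below 0.03 m and z of lota in the frame of slab between 0.011 and 0.019 m and angle between lota's own z axis and vertical below 0.1 rad and linear speed of lota below 0.02 m/s and contact force between the fingers and lota below 0.1 N) or (horizontal distance between saucer and slab below 0.03 m and z of saucer in the frame of slab between 0.011 and 0.019 m and angle between saucer's own z axis and vertical below 0.1 rad and linear speed of saucer below 0.02 m/s and contact force between the fingers and saucer below 0.1 N) or (horizontal distance between holder and slab below 0.03 m and z of holder in the frame of slab between 0.011 and 0.019 m and angle between holder's own z axis and vertical below 0.1 rad and linear speed of holder below 0.02 m/s and contact force between the fingers and holder below 0.1 N) or (horizontal distance between bottle and slab below 0.03 m and z of bottle in the frame of slab between 0.011 and 0.019 m and angle between bottle's own z axis and vertical below 0.1 rad and linear speed of bottle below 0.02 m/s and contact force between the fingers and bottle below 0.1 N))), for 0.2 s.
At the end, for the whole second after the job is handed in: Lota on the plate, saucer on the drainer, holder on the tray, bottle in the dish: each within 15 mm of its stand's middle, on its floor within 4 mm, upright within 0.1 rad, at rest, released; the saucer's length within 0.3 rad of the drainer's (horizontal distance between lota and plate below 0.015 m and z of lota in the frame of plate between 0.004 and 0.012 m and angle between each of lota, saucer, holder, bottle's own z axis and vertical below 0.1 rad and linear speed of each of lota, saucer, holder, bottle below 0.02 m/s and horizontal distance between saucer and drainer below 0.015 m and z of saucer in the frame of drainer between 0.004 and 0.012 m and horizontal distance between holder and tray below 0.015 m and z of holder in the frame of tray between 0.004 and 0.012 m and horizontal distance between bottle and dish below 0.015 m and z of bottle in the frame of dish between 0.004 and 0.012 m and angle between the x axis of saucer and the x axis of drainer, either way round below 0.3 rad); the robot touches nothing.
It fails at once if one of the four things is put down on the wet ledge (height (world z) of any of lota, saucer, holder, bottle below 0.004 m).
It fails at once if the neem comb is moved by more than 15 mm (distance of comb from where it was at the start of the episode above 0.015 m).
It also fails if it takes over 138 s, if anything falls off the work surface, if the arm or the gripper's body presses on something with over 40 N, if the wrist force passes 120 N, or if a joint passes its speed limit or range.

## Working session

There is one attempt and no reset: what is moved stays moved. The work goes in short steps, each a Python script; the robot and the scene stay as the last script left them, time stands still between calls to the robot, and variables do not carry over. Pictures are saved under pics/ and viewed, and the job is handed in when it is done.

```bash
ls; mkdir -p pics; python3 - <<'E'
from bench import *
import cv2,numpy as np
for n in("scene","top"):
    c=capture(n); cv2.imwrite(f"pics/{n}0.png",c["image"]); print(n,c["intrinsics"].tolist(),c["R"].round(3).tolist(),c["t"].round(3).tolist())
    for q in "lota saucer holder bottle plate drainer tray dish slab comb".split():
        print(q,[( [round(float(v)) for v in d["xy"]],round(float(d["conf"]),2)) for d in spot_in(n,q)])
print(current_clock())
E
```

```text
pics
scene [[434.8995011981156, 0.0, 323.42413302921153], [0.0, 434.8995011981156, 234.71547666747838], [0.0, 0.0, 1.0]] [[-0.755, 0.656, -0.007], [0.365, 0.41, -0.836], [-0.545, -0.634, -0.549]] [0.316, -0.124, 1.095]
lota [([309, 234], 0.78)]
saucer [([425, 332], 0.74), ([302, 261], 0.72), ([289, 332], 0.69)]
holder [([183, 234], 0.7), ([231, 208], 0.46), ([290, 335], 0.21)]
bottle [([288, 335], 0.69)]
plate [([416, 350], 0.59)]
drainer [([301, 261], 0.78), ([233, 206], 0.36)]
tray [([312, 192], 0.93), ([529, 273], 0.87), ([286, 368], 0.86)]
dish [([189, 262], 0.56), ([286, 368], 0.52)]
slab [([231, 203], 0.85)]
comb [([229, 301], 0.97), ([307, 234], 0.31)]
top [[557.5693115727408, 0.0, 322.82699698652476], [0.0, 557.5693115727408, 242.18777643803352], [0.0, 0.0, 1.0]] [[-0.012, -1.0, 0.005], [-0.992, 0.011, -0.126], [0.126, -0.007, -0.992]] [0.018, 0.437, 1.293]
lota [([329, 236], 0.9)]
saucer [([205, 232], 0.85), ([387, 172], 0.71)]
holder [([394, 157], 0.58)]
bottle [([438, 229], 0.66)]
plate [([214, 244], 0.55)]
drainer [([326, 252], 0.95)]
tray [([267, 166], 0.72), ([196, 352], 0.68), ([408, 303], 0.59)]
dish [([388, 172], 0.75)]
slab [([437, 228], 0.7)]
comb [([320, 163], 0.68)]
1.1
```

View pics/scene0.png

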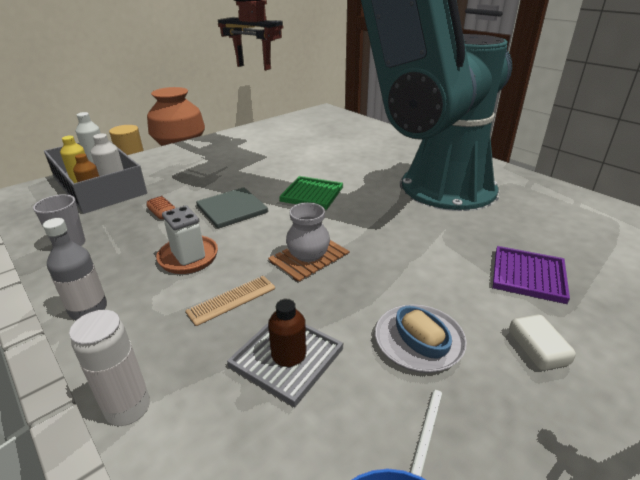

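View pics/top0.png

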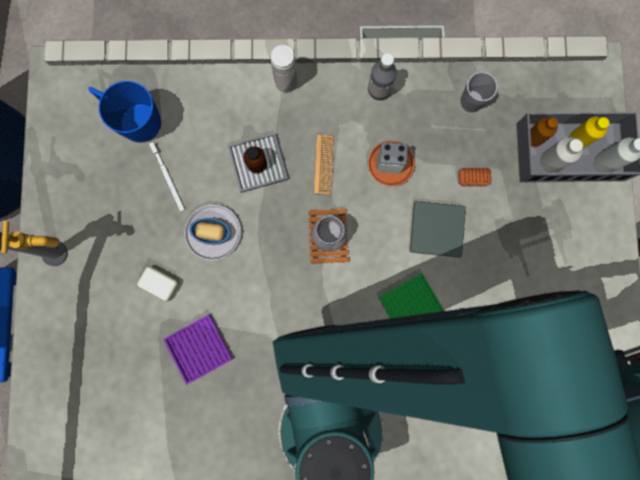

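The scene picture shows the wrong pairings: bottle (288,335) on the grey tray with white bars (286,368), holder (183,234) on the dish, lota (307,235) on the drainer, and saucer (423,332) on the plate. The slab (231,206) is empty. Tray candidates in the top view are grey/white (259,163), purple (198,348) and green (412,297). Only the grey one with the white bars fits. Next I'll measure, with enlarged crops.

```bash
cat > h.py <<'E'
from bench import *
import cv2,numpy as np
def cloud(c):
    z=c["range_z"].astype(float);K=c["intrinsics"];v,u=np.mgrid[0:480,0:640]
    P=np.stack([(u-K[0,2])/K[0,0]*z,(v-K[1,2])/K[1,1]*z,z],-1)
    W=(P-c["t"])@c["R"]; W[z<=0]=np.nan; return W
def ray(c,px,h):
    K=c["intrinsics"];d=c["R"].T@np.array([(px[0]-K[0,2])/K[0,0],(px[1]-K[1,2])/K[1,1],1]);o=-c["R"].T@c["t"]
    return o+d*(h-o[2])/d[2]
def ortho(c,h,x0,x1,y0,y1,s=1000):
    # rows: x decreasing, cols: y decreasing
    src=np.array([[0,0],[(y1-y0)*s,0],[(y1-y0)*s,(x1-x0)*s],[0,(x1-x0)*s]],np.float32)
    Wp=np.array([[x1,y1,h],[x1,y0,h],[x0,y0,h],[x0,y1,h]])
    C=Wp@c["R"].T+c["t"];p=C@c["intrinsics"].T;p=(p[:,:2]/p[:,2:]).astype(np.float32)
    H=cv2.getPerspectiveTransform(src,p)
    return cv2.warpPerspective(c["image"],H,(int((y1-y0)*s),int((x1-x0)*s)),flags=cv2.INTER_LINEAR|cv2.WARP_INVERSE_MAP)
E
python3 - <<'E'
from h import *
c=capture("top");W=cloud(c);np.save("W0.npy",W)
c2=capture("scene");W2=cloud(c2)
for n,p in dict(bottle=(259,163),dish=(392,160),drainer=(329,236),plate=(212,231),slab=(438,228),comb=(323,164),green=(412,290)).items(): print(n,ray(c,p,0.01).round(3))
# ledge height check
for nm,w in(("top",W),("scene",W2)):
    m=(w[...,0]>.35)&(w[...,0]<.75)&(abs(w[...,1])<.35)&(abs(w[...,2])<.006)
    z=w[...,2][m]; print(nm,np.median(z),z.std())
a=ortho(c,0.01,0.38,0.72,-0.32,0.32,1200);cv2.imwrite("pics/o0.png",a)
b=ortho(c2,0.01,0.38,0.72,-0.32,0.32,1200);cv2.imwrite("pics/o1.png",b);print(a.shape)
E
```

```text
bottle [0.636 0.167 0.01 ]
dish [ 0.64  -0.158  0.01 ]
drainer [ 0.454 -0.002  0.01 ]
plate [0.469 0.279 0.01 ]
slab [ 0.471 -0.265  0.01 ]
comb [0.632 0.011 0.01 ]
green [ 0.322 -0.197  0.01 ]
top 0.00010913988227532853 0.00263759824117734
scene -0.001212011348559929 0.0018847465330140158
(407, 768, 3)
```

```bash
ls pics
```

```text
o0.png
o1.png
scene0.png
top0.png
```

View pics/o0.png

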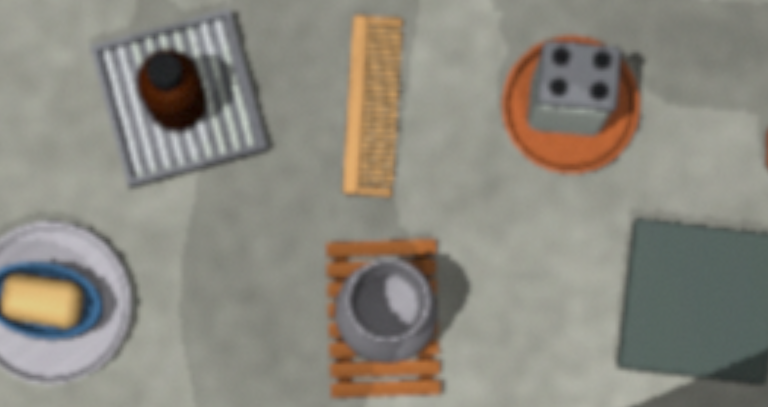

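View pics/o1.png

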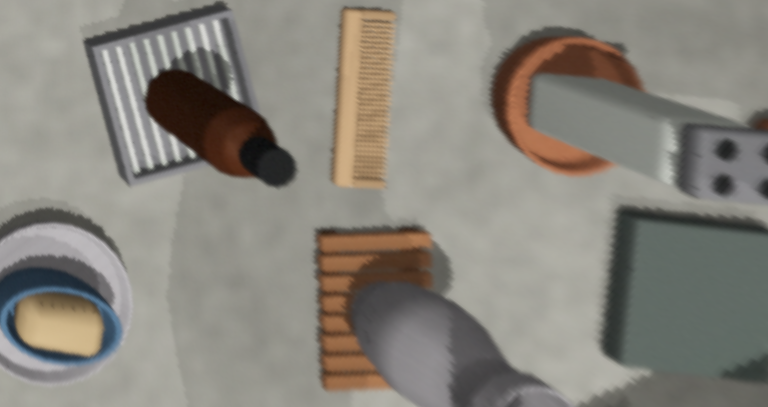

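```bash
cat >> h.py <<'E'
from scipy.optimize import least_squares
def rect_sd(p,hx,hy,r=0):
    q=np.abs(p)-np.array([hx-r,hy-r]);return np.linalg.norm(np.maximum(q,0),axis=1)+np.minimum(q.max(1),0)-r
def fitc(c,region,h,shape,x0=None,yaw=None):
    """shape: ('c',R) or ('r',hx,hy)"""
    cs,_=cv2.findContours(region.astype(np.uint8),cv2.RETR_EXTERNAL,cv2.CHAIN_APPROX_NONE)
    px=max(cs,key=cv2.contourArea)[:,0,:]
    P=np.array([ray(c,p,h)[:2] for p in px])
    if x0 is None: x0=(P.min(0)+P.max(0))/2
    best=None
    for y in ([0] if shape[0]=='c' else ([yaw] if yaw is not None else [0,.4,.8,1.2,1.57,-.4,-.8,-1.2])):
        def f(s):
            d=P-s[:2]
            if shape[0]=='c': return np.linalg.norm(d,axis=1)-shape[1]
            k,sn=np.cos(s[2]),np.sin(s[2]); return rect_sd(np.stack([k*d[:,0]+sn*d[:,1],-sn*d[:,0]+k*d[:,1]],1),shape[1],shape[2])
        r=least_squares(f,[*x0,y],loss="cauchy",f_scale=.002)
        if best is None or r.cost<best[0]: best=(r.cost,r.x,np.median(abs(f(r.x))))
    return best[1],best[2]
STANDS=dict(plate=(.014,('c',.068)),drainer=(.008,('r',.065,.046)),tray=(.014,('r',.06,.06)),dish=(.016,('c',.058)),slab=(.015,('r',.0625,.0625)),comb=(.008,('r',.075,.021)))
E
python3 - <<'E'
from h import *
on=dict(plate='saucer',drainer='lota',tray='bottle',dish='holder')
near=dict(plate=(.469,.279),drainer=(.454,-.002),tray=(.636,.167),dish=(.64,-.158),slab=(.471,-.265),comb=(.632,.011))
for n in("top","scene"):
    c=capture(n);vis=c["image"].copy()
    for q,(h,s) in STANDS.items():
        def pick(q):
            L=[d for d in silhouettes(n,q) if np.hypot(*(ray(c,d["xy"],.01)[:2]-near[S]))<.09]
            return L[0]["region"] if L else None
        S=q; R=pick(q)
        if R is None: print(n,q,"missed");continue
        U=R.copy()
        x,e=fitc(c,U,h,s,near[q]); 
        print(n,q,int(R.sum()),x.round(4),e.round(4))
        cs,_=cv2.findContours(U.astype(np.uint8),cv2.RETR_EXTERNAL,cv2.CHAIN_APPROX_NONE);cv2.drawContours(vis,cs,-1,(255,0,255),1)
    cv2.imwrite(f"pics/{n}1.png",vis)
E
```

```text
top plate 1595 [0.4658 0.2789 0.    ] 0.0015
top drainer 924 [0.4556 0.0006 0.0248] 0.0021
top tray missed
top dish 747 [ 0.6334 -0.1564  0.    ] 0.0057
top slab 2758 [ 0.467  -0.2601 -1.6825] 0.0009
top comb 1006 [ 0.6318  0.0113 -0.0656] 0.0013
scene plate 2811 [0.4704 0.2802 0.    ] 0.0017
scene drainer 1196 [0.4609 0.0047 0.0347] 0.0013
scene tray 4265 [0.6448 0.1781 0.2724] 0.0028
scene dish 919 [ 0.6371 -0.145   0.    ] 0.0044
scene slab 1790 [ 0.4761 -0.2593 -0.131 ] 0.002
scene comb 1571 [ 0.6372  0.0165 -0.0568] 0.0008
```

View pics/top1.png

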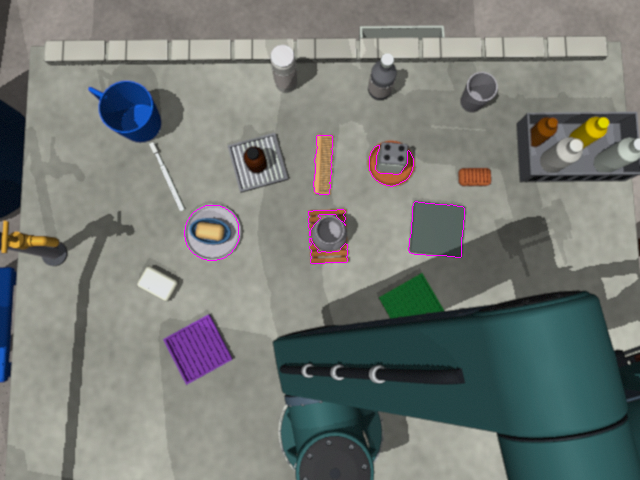

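View pics/scene1.png

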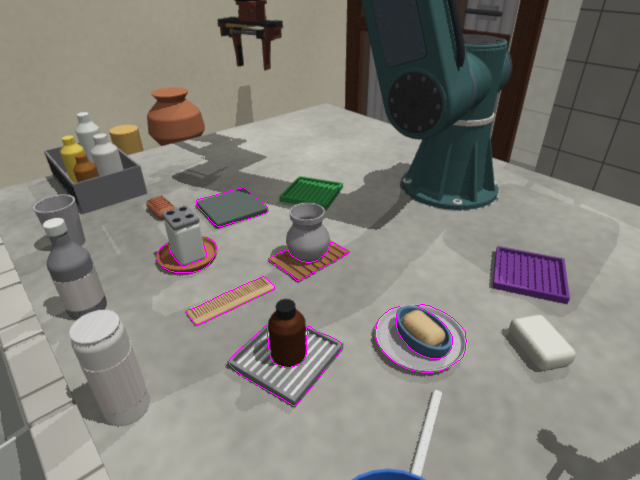

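```bash
python3 - <<'E'
from h import *
T=dict(holder=(.092,(.633,-.156)),lota=(.096,(.455,0)),saucer=(.030,(.467,.279)),bottle=(.095,(.638,.168)))
c=capture("top");c2=capture("scene")
rows=[]
for q,(h,p) in T.items():
    w=.08;rows.append(np.vstack([cv2.resize(ortho(k,h,p[0]-w,p[0]+w,p[1]-w,p[1]+w,1000),None,fx=1.25,fy=1.25) for k in(c,c2)]))
    vis=rows[-1]
    for i in range(0,200,25): cv2.putText(vis,'',(0,i),0,.3,0)
cv2.imwrite("pics/things.png",np.hstack(rows))
W=cloud(c)
for q,(h,p) in T.items():
    m=(np.hypot(W[...,0]-p[0],W[...,1]-p[1])<.06)&(W[...,2]>.02)
    print(q,m.sum(),"zmax",np.percentile(W[...,2][m],98).round(3))
    t=m&(W[...,2]>h+.0-.006) if q!='saucer' else m&(W[...,2]>.022)
    P=W[t][:,:2]; print('  top pts',t.sum(),P.mean(0).round(4),P.min(0).round(3),P.max(0).round(3), cv2.minAreaRect(P.astype(np.float32)) if len(P) else '')
E
```

```text
Traceback (most recent call last):
ValueError: all the input array dimensions except for the concatenation axis must match exactly, but along dimension 0, the array at index 0 has size 398 and the array at index 1 has size 400
```

```bash
sed -i 's/(int((y1-y0)\*s),int((x1-x0)\*s))/(int(round((y1-y0)*s)),int(round((x1-x0)*s)))/' h.py; python3 - <<'E'
from h import *
T=dict(holder=(.100,(.633,-.156)),lota=(.104,(.455,0)),saucer=(.034,(.467,.279)),bottle=(.103,(.638,.168)))
c=capture("top");c2=capture("scene")
rows=[]
for q,(h,p) in T.items():
    w=.08;rows.append(np.vstack([cv2.resize(ortho(k,h,p[0]-w,p[0]+w,p[1]-w,p[1]+w,1000),None,fx=1.25,fy=1.25) for k in(c,c2)]))
cv2.imwrite("pics/things.png",np.hstack(rows))
for nm,k in(("top",c),("scene",c2)):
  W=cloud(k)
  for q,(h,p) in T.items():
    m=(np.hypot(W[...,0]-p[0],W[...,1]-p[1])<.06)&(W[...,2]>.022)
    t=m&(W[...,2]>h-.006) if q!='saucer' else m
    P=W[t][:,:2]; print(nm,q,"zmax",np.percentile(W[...,2][m],98).round(3),t.sum(),P.mean(0).round(4),P.min(0).round(3),P.max(0).round(3), cv2.minAreaRect((P*1000).astype(np.float32)) if len(P) else '')
E
```

```text
top holder zmax 0.105 564 [ 0.6306 -0.1496] [ 0.603 -0.182] [ 0.658 -0.117] ((631.0151977539062, -149.3326416015625), (61.97423553466797, 51.45665740966797), 85.32267761230469)
top lota zmax 0.107 129 [ 0.457  -0.0008] [ 0.423 -0.032] [0.487 0.031] ((455.11700439453125, -0.4271278381347656), (62.21412658691406, 63.565433502197266), 71.30204772949219)
top saucer zmax 0.044 723 [0.4659 0.2816] [0.434 0.233] [0.498 0.33 ] ((465.7508239746094, 281.9459228515625), (97.94442749023438, 61.497711181640625), 79.12361907958984)
top bottle zmax 0.105 108 [0.6337 0.1733] [0.621 0.161] [0.646 0.187] ((633.9375, 173.67715454101562), (25.066862106323242, 25.178112030029297), 64.33753967285156)
scene holder zmax 0.1 512 [ 0.6361 -0.1452] [ 0.609 -0.181] [ 0.661 -0.115] ((634.5899658203125, -148.48040771484375), (65.15433502197266, 49.25004577636719), 85.20285034179688)
scene lota zmax 0.102 212 [0.458  0.0005] [ 0.425 -0.033] [0.49  0.032] ((457.3749694824219, -0.2810325622558594), (63.864097595214844, 62.1828498840332), 49.8584098815918)
scene saucer zmax 0.041 1786 [0.4731 0.2859] [0.436 0.233] [0.5   0.331] ((468.03411865234375, 281.3877258300781), (98.93013000488281, 63.463260650634766), 71.98283386230469)
scene bottle zmax 0.102 256 [0.6375 0.1749] [0.623 0.16 ] [0.65  0.187] ((636.9611206054688, 173.89102172851562), (26.64573097229004, 25.923906326293945), 22.650293350219727)
```

View pics/things.png

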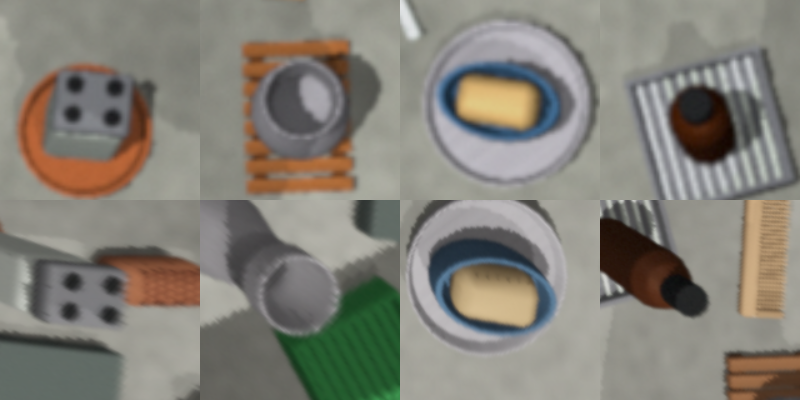

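```bash
cat >> h.py <<'E'
from scipy.spatial.transform import Rotation as Ro
def quat(a):
    x=np.array([np.cos(a),np.sin(a),0]);z=np.array([0,0,-1.]);return Ro.from_matrix(np.stack([x,np.cross(z,x),z],1)).as_quat()
def best(p,a):
    L=[]
    for k in(-1,0,1):
        q=inverse_kinematics(np.array(p,float),quat(a+k*np.pi))
        if q is not None: L.append((abs(q[5]),k,q))
    return min(L,key=lambda e:e[0])
def aim(x,y,z,a): # orientation with least |q6|
    b=best((x,y,z),a);return quat(a+b[1]*np.pi)
def rep(s): print(s,round(float(current_clock()),1),np.round(current_position(),4),'gap',round(float(current_finger_gap()),4),'F',np.round(current_force(),1))
ZT=.17
def pick(x,y,a,z,zt=ZT,opening=.088):
    o=aim(x,y,z,a)
    move_gripper(opening)
    move_ptp([x,y,max(zt,z+.06)],o)
    servo_line([x,y,z+.02],rate=.2); hit=servo_line([x,y,z],rate=.06,contact_N=8); rep('down hit=%s'%hit)
    move_gripper(.03 if True else 0); rep('closed')
    servo_line([x,y,z+.125],rate=.2); rep('lifted')
def place(x,y,a,z,top=.125):
    o=aim(x,y,z,a)
    move_ptp([x,y,z+top],o); 
    servo_line([x,y,z+.02],rate=.2); hit=servo_line([x,y,z+.0005],rate=.05,contact_N=6); rep('set hit=%s'%hit)
    move_gripper(.088); servo_line([x,y,z+.12],rate=.25); rep('released')
E
python3 - <<'E'
from h import *
for n,x,y,z,a in [('hold',.633,-.149,.043,-.083),('slab',.469,-.259,.05,-.083),('bot',.6355,.174,.04,1.57),('dish',.635,-.156,.04,1.57),('tray',.639,.1675,.043,-.083),('lota',.456,0,.074,0),('lota90',.456,0,.074,1.57),('slab',.469,-.259,.08,0),('slab90',.469,-.259,.08,1.57),('sau',.467,.281,.02,-.18),('drain',.457,.002,.02,-.18-1.38+.03),('plate',.467,.28,.074,0),('plate90',.467,.28,.074,1.57)]:
    b=best((x,y,z),a);print(n,b[1],np.round(b[2],2)); 
E
```

```text
hold 0 [-0.34  0.62  1.56 -0.    0.96 -0.25]
slab 0 [-0.63  0.49  1.82 -0.    0.83 -0.55]
bot 0 [ 0.16  0.63  1.54 -0.    0.97 -1.41]
dish -1 [-0.35  0.63  1.55 -0.    0.96  1.23]
tray 0 [ 0.15  0.63  1.53 -0.    0.98  0.23]
lota 0 [-0.15  0.36  1.98 -0.    0.8  -0.15]
lota90 -1 [-0.15  0.36  1.98 -0.    0.8   1.42]
slab 0 [-0.63  0.44  1.8  -0.    0.9  -0.63]
slab90 -1 [-0.63  0.44  1.8  -0.    0.9   0.94]
sau 0 [ 0.41  0.54  1.82 -0.    0.78  0.59]
drain 0 [-0.15  0.47  2.02 -0.    0.66  1.38]
plate 0 [ 0.41  0.46  1.78 -0.    0.9   0.41]
plate90 0 [ 0.41  0.46  1.78 -0.    0.9  -1.16]
```

```bash
python3 - <<'E'
from h import *
pick(.633,-.149,-.083,.043)
if current_finger_gap()>.04: place(.469,-.259,-.083,.050)
c=capture("top");cv2.imwrite("pics/top2.png",c["image"]);c2=capture("scene");cv2.imwrite("pics/scene2.png",c2["image"])
for k in(c,c2):
    W=cloud(k);m=(np.hypot(W[...,0]-.469,W[...,1]+.259)<.06)&(W[...,2]>.1)&(W[...,2]<.118);print(m.sum(),cv2.minAreaRect((W[m][:,:2]*1000).astype(np.float32)) if m.sum() else '')
E
```

```text
down hit=False 5.7 [ 0.6327 -0.1488  0.0427] gap 0.0878 F [0.2 0.7 0.5]
closed 6.4 [ 0.633  -0.149   0.0431] gap 0.0499 F [-0.1 -0.6  0.9]
lifted 7.2 [ 0.6321 -0.1487  0.1669] gap 0.0504 F [ 0.7  0.7 -0.8]
set hit=True 9.1 [ 0.469 -0.259  0.05 ] gap 0.0498 F [-0.4  0.1  3.3]
released 10.5 [ 0.4685 -0.2587  0.1694] gap 0.0877 F [ 0.7  0.3 -0.4]
19 ((473.74285888671875, -252.44305419921875), (54.89228820800781, 15.382963180541992), 57.704280853271484)
315 ((470.0741882324219, -259.6547546386719), (65.26006317138672, 50.069000244140625), 85.1895751953125)
```

View pics/scene2.png

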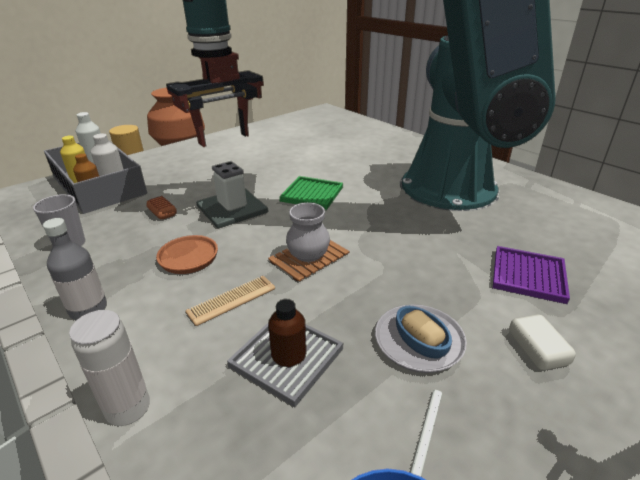

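View pics/top2.png

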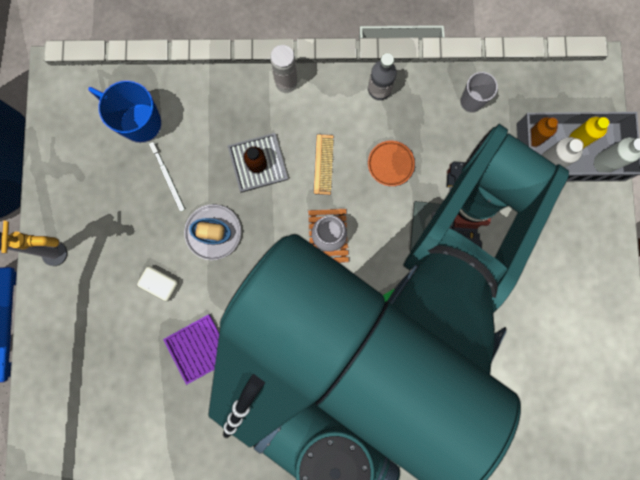

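The holder (228,180 in the scene picture) stands upright, mid-slab. The dish (187,254) is now empty. I'll re-measure the dish, then move the bottle into it.

```bash
python3 - <<'E'
from h import *
for n in("top","scene"):
    c=capture(n);W=cloud(c)
    L=[d for d in silhouettes(n,'dish') if np.hypot(*(ray(c,d["xy"],.01)[:2]-(.635,-.156)))<.06]
    if L: print(n,'dish',fitc(c,L[0]["region"],.016,('c',.058),(.635,-.156)))
    for nm,p,r in(('dish',(.635,-.156),.08),('bottle',(.636,.174),.06),('holder',(.469,-.259),.06)):
        m=(np.hypot(W[...,0]-p[0],W[...,1]-p[1])<r); z=W[...,2]
        m&= (z>.011)&(z<.03) if nm=='dish' else (z>.095)&(z<.12)
        P=(W[m][:,:2]*1000).astype(np.float32)
        if len(P)>10: print(n,nm,len(P),[np.round(v,1) for v in cv2.minEnclosingCircle(P)], cv2.minAreaRect(P)[0])
E
```

```text
top dish (array([ 0.63016887, -0.15363962,  0.        ]), np.float64(0.001048550565963046))
top dish 493 [array([ 631. , -154.4]), np.float64(57.7)] (630.6751098632812, -153.5498809814453)
top bottle 114 [array([634.3, 173.4]), np.float64(14.0)] (633.0911865234375, 173.751708984375)
top holder 24 [array([ 469.1, -258.6]), np.float64(35.5)] (467.5549621582031, -257.39398193359375)
scene dish (array([ 0.63511195, -0.15034063,  0.        ]), np.float64(0.0020504410103462517))
scene dish 414 [array([ 633.6, -154. ]), np.float64(58.4)] (633.6936645507812, -153.46522521972656)
scene bottle 279 [array([637.2, 172.9]), np.float64(14.4)] (636.7232666015625, 172.99620056152344)
scene holder 370 [array([ 470.4, -258.8]), np.float64(37.4)] (470.6260986328125, -257.97332763671875)
```

```bash
python3 - <<'E'
from h import *
pick(.636,.1735,1.57,.040)
if current_finger_gap()>.04: place(.6327,-.1537,1.57,.040)
move_ptp([.469,-.259,.2],aim(.469,-.259,.05,-.083))
for n in("top","scene"):
    c=capture(n);W=cloud(c);cv2.imwrite(f"pics/{n}3.png",c["image"])
    L=[d for d in silhouettes(n,'tray') if np.hypot(*(ray(c,d["xy"],.01)[:2]-(.638,.168)))<.06]
    if L: print(n,'tray',fitc(c,L[0]["region"],.014,('r',.06,.06),(.638,.168),.25))
    for nm,p,r in(('dish',(.635,-.154),.08),('tray',(.638,.168),.1),('bottle',(.633,-.154),.06),('holder',(.469,-.259),.06)):
        m=(np.hypot(W[...,0]-p[0],W[...,1]-p[1])<r); z=W[...,2]
        m&= (z>.011)&(z<.03) if nm in('dish','tray') else (z>.095)&(z<.12)
        P=(W[m][:,:2]*1000).astype(np.float32)
        if len(P)>10: print(n,nm,len(P),[np.round(v,1) for v in cv2.minEnclosingCircle(P)], cv2.minAreaRect(P))
E
```

```text
down hit=False 13.9 [0.6357 0.1735 0.0397] gap 0.0876 F [ 0.5 -0.5 -0.5]
closed 14.5 [0.6361 0.1735 0.0401] gap 0.0515 F [-0.1 -1.   1.3]
lifted 15.3 [0.635  0.1733 0.1639] gap 0.0512 F [-0.3 -0.4 -2.3]
set hit=True 18.7 [ 0.6325 -0.1536  0.04  ] gap 0.0514 F [-0.3  0.3  3.9]
released 20.0 [ 0.632  -0.1535  0.1592] gap 0.0877 F [-0.7  0.2 -0.9]
top tray (array([0.63615721, 0.17167684, 0.26125626]), np.float64(0.0009300953876111677))
top dish 500 [array([ 631.4, -153.3]), np.float64(58.6)] ((630.35986328125, -154.6390380859375), (112.11272430419922, 114.11565399169922), 89.20452117919922)
top tray 447 [array([636.3, 171.3]), np.float64(84.1)] ((637.2947998046875, 171.9637451171875), (122.61347961425781, 120.0449447631836), 15.111767768859863)
top bottle 112 [array([ 631.8, -152.3]), np.float64(14.3)] ((630.9478149414062, -152.89662170410156), (25.458452224731445, 26.879064559936523), 27.795299530029297)
top holder 38 [array([ 474. , -256.7]), np.float64(30.9)] ((473.78582763671875, -256.52911376953125), (60.28371810913086, 20.7981014251709), 65.68836212158203)
scene tray (array([0.6441633 , 0.1776882 , 0.26320305]), np.float64(0.001977085596650819))
scene dish 562 [array([ 631.8, -153.4]), np.float64(59.0)] ((634.6043701171875, -149.3706817626953), (108.35041809082031, 113.2825927734375), 72.921142578125)
scene tray 1038 [array([640.3, 171.4]), np.float64(84.1)] ((639.6134033203125, 171.26382446289062), (121.55424499511719, 121.54508209228516), 15.306679725646973)
scene bottle 133 [array([ 634.9, -153.2]), np.float64(14.5)] ((634.049072265625, -153.1479949951172), (26.21989631652832, 27.055423736572266), 11.486576080322266)
scene holder 375 [array([ 469.8, -260.2]), np.float64(38.2)] ((470.8864440917969, -260.12127685546875), (64.64134216308594, 49.29676818847656), 85.14633178710938)
```

View pics/scene3.png

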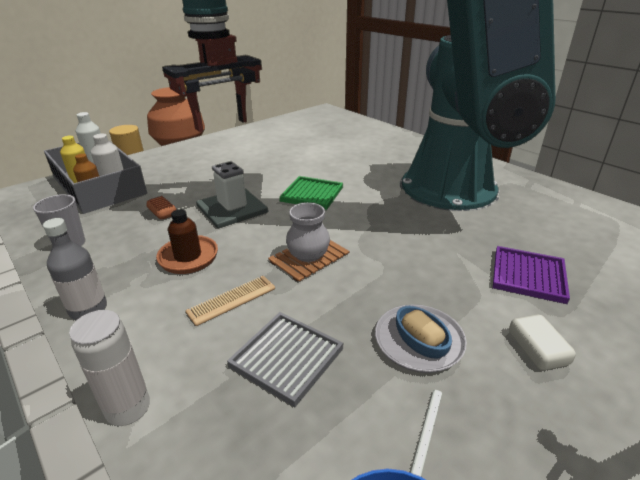

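The bottle (184,238) stands in the dish, and the tray (286,357) is empty. Next is the holder to the tray.

```bash
python3 - <<'E'
from h import *
pick(.469,-.259,-.083,.050)
if current_finger_gap()>.04: place(.6388,.1715,.263,.043)
move_ptp([.456,0,.2],aim(.456,0,.074,0))
for n in("top","scene"):
    c=capture(n);W=cloud(c);cv2.imwrite(f"pics/{n}4.png",c["image"])
    for q,(h,s) in(('slab',STANDS['slab']),):
        L=[d for d in silhouettes(n,q) if np.hypot(*(ray(c,d["xy"],.01)[:2]-(.469,-.259)))<.06]
        if L: print(n,q,fitc(c,L[0]["region"],h,s,(.469,-.259),-.11))
    for nm,p,r,lo,hi in(('tray',(.638,.171),.1,.011,.03),('holder',(.638,.171),.06,.095,.12),('slab',(.469,-.259),.1,.009,.03),('plate',(.467,.28),.08,.01,.02),('saucer',(.467,.281),.06,.024,.06),('lota',(.456,0),.06,.097,.12)):
        z=W[...,2];m=(np.hypot(W[...,0]-p[0],W[...,1]-p[1])<r)&(z>lo)&(z<hi)
        P=(W[m][:,:2]*1000).astype(np.float32)
        if len(P)>10: print(n,nm,len(P),[np.round(v,1) for v in cv2.minEnclosingCircle(P)], [np.round(v,1) for v in cv2.minAreaRect(P)])
E
```

```text
down hit=False 23.4 [ 0.4687 -0.2588  0.0497] gap 0.088 F [ 0.4  0.1 -1.1]
closed 24.1 [ 0.469  -0.259   0.0501] gap 0.0493 F [-0.2  0.6  1.3]
lifted 24.9 [ 0.4683 -0.2585  0.1741] gap 0.0501 F [-0.3  0.1 -1.2]
set hit=True 27.7 [0.6387 0.1715 0.043 ] gap 0.0499 F [ 0.5 -0.5  4.7]
released 29.1 [0.6381 0.1714 0.1622] gap 0.0882 F [-0.5 -0.8 -0.5]
top slab (array([ 0.46733706, -0.26094359, -0.11226683]), np.float64(0.0009200800849683416))
top tray 445 [array([637.8, 171.6]), np.float64(83.0)] [array([637.5, 171.9]), array([122.5, 119.8]), np.float64(15.0)]
top holder 549 [array([638.1, 170. ]), np.float64(37.2)] [array([637.1, 170.3]), array([50.3, 61.4]), np.float64(14.5)]
top slab 2635 [array([ 468.1, -262.3]), np.float64(85.8)] [array([ 472. , -265.3]), array([130.8, 133.9]), np.float64(83.6)]
top plate 680 [array([466.5, 279.8]), np.float64(67.8)] [array([466.8, 279.6]), array([133.3, 131.7]), np.float64(88.1)]
top saucer 690 [array([468. , 281.8]), np.float64(49.3)] [array([466.1, 281.7]), array([97.8, 62. ]), np.float64(86.2)]
scene slab (array([ 0.47627975, -0.25425377, -0.12006247]), np.float64(0.0021489836042136307))
scene tray 1232 [array([640.1, 171.4]), np.float64(84.0)] [array([639.8, 171.6]), array([121.6, 121.4]), np.float64(14.9)]
scene holder 1200 [array([640.8, 170.9]), np.float64(37.7)] [array([640.1, 171.2]), array([50.7, 61.2]), np.float64(14.9)]
scene slab 1527 [array([ 471.6, -261.7]), np.float64(85.8)] [array([ 471.3, -262.6]), array([129.6, 124.8]), np.float64(83.5)]
scene plate 773 [array([467.7, 277.9]), np.float64(68.4)] [array([467.7, 278.9]), array([134.4, 132.8]), np.float64(43.6)]
scene saucer 1696 [array([469.6, 281.5]), np.float64(49.8)] [array([468.6, 281.7]), array([99.5, 62.6]), np.float64(75.5)]
scene lota 245 [array([457.6,  -0.7]), np.float64(33.0)] [array([ 4.571e+02, -3.000e-01]), array([64.6, 61.9]), np.float64(52.3)]
```

View pics/scene4.png

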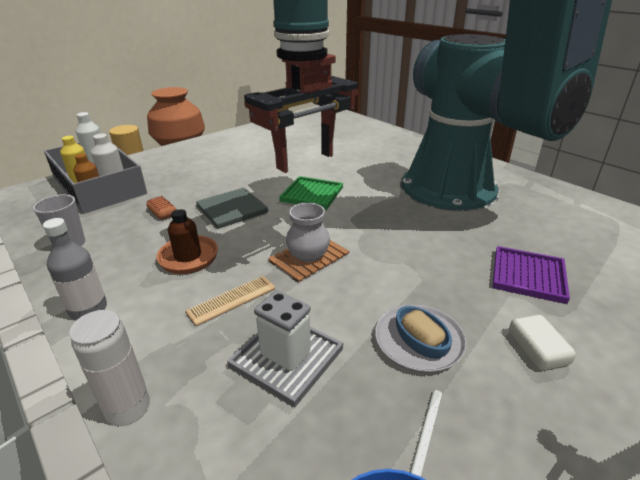

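The holder (284,330) stands centred on the tray. Now the lota goes to the slab.

```bash
python3 - <<'E'
from h import *
pick(.4563,-.0007,0,.075,zt=.2)
if current_finger_gap()>.05: place(.470,-.2605,0,.082)
rep('')
for n in("top","scene"):
    c=capture(n);W=cloud(c);cv2.imwrite(f"pics/{n}5.png",c["image"])
    for q,p,yaw in(('drainer',(.457,.002),.03),):
        h,s=STANDS[q]
        L=[d for d in silhouettes(n,q) if np.hypot(*(ray(c,d["xy"],.01)[:2]-p))<.06]
        if L: print(n,q,fitc(c,L[0]["region"],h,s,p,yaw))
    L=[d for d in silhouettes(n,'saucer') if np.hypot(*(ray(c,d["xy"],.03)[:2]-(.467,.281)))<.06]
    if L:
        cs,_=cv2.findContours(L[0]["region"].astype(np.uint8),cv2.RETR_EXTERNAL,cv2.CHAIN_APPROX_NONE)
        P=np.array([ray(c,p,.034)[:2]*1000 for p in max(cs,key=cv2.contourArea)[:,0]]).astype(np.float32);print(n,'saucer sil',cv2.fitEllipse(P))
    for nm,p,r,lo,hi in(('drainer',(.457,.002),.1,.005,.03),('lota',(.47,-.26),.06,.1,.125),('saucer',(.467,.281),.06,.024,.06)):
        z=W[...,2];m=(np.hypot(W[...,0]-p[0],W[...,1]-p[1])<r)&(z>lo)&(z<hi)
        P=(W[m][:,:2]*1000).astype(np.float32)
        if len(P)>10: print(n,nm,len(P),[np.round(v,1) for v in cv2.minEnclosingCircle(P)], [np.round(v,1) for v in cv2.minAreaRect(P)],[np.round(v,1) for v in cv2.fitEllipse(cv2.convexHull(P))])
E
```

```text
down hit=False 31.9 [ 0.456  -0.0006  0.0747] gap 0.0876 F [-0.1  0.   0.6]
closed 32.4 [ 0.4564 -0.0007  0.0751] gap 0.0626 F [0.6 0.5 1.7]
lifted 33.2 [ 0.4553 -0.0006  0.199 ] gap 0.063 F [ 1.   0.1 -1.4]
set hit=True 35.3 [ 0.4697 -0.2605  0.082 ] gap 0.0628 F [-0.9  0.4  4.6]
released 36.5 [ 0.4695 -0.2601  0.2013] gap 0.0879 F [0.6 0.9 0.1]
 36.5 [ 0.4695 -0.2601  0.2013] gap 0.0879 F [0.6 0.9 0.1]
top drainer (array([0.45515007, 0.00300013, 0.06847354]), np.float64(0.002172632789676582))
top saucer sil ((464.3943176269531, 279.8603820800781), (60.781944274902344, 100.89111328125), 169.4282684326172)
top drainer 1478 [array([457.1,  -0.5]), np.float64(99.1)] [array([ 4.617e+02, -3.000e-01]), array([182.5, 187.2]), np.float64(55.2)] [array([457.8,  -1.1]), array([187.6, 197.3]), np.float64(90.7)]
top lota 32 [array([ 467.8, -259.2]), np.float64(31.8)] [array([ 475.4, -262.1]), array([63. , 25.7]), np.float64(69.3)] [array([ 466.9, -259.1]), array([60.7, 64.8]), np.float64(116.1)]
top saucer 689 [array([465.2, 281.5]), np.float64(49.4)] [array([465.7, 281.4]), array([98.7, 61.6])
[... 164 characters left out ...]
693422153598))
scene saucer sil ((476.7405700683594, 286.6820373535156), (71.41669464111328, 105.44491577148438), 156.47396850585938)
scene drainer 1509 [array([456.9,   1. ]), np.float64(78.9)] [array([456.8,   1. ]), array([131.3,  95. ]), np.float64(2.2)] [array([457.7,   1.1]), array([120.6, 162.6]), np.float64(95.3)]
scene lota 268 [array([ 471.2, -260.2]), np.float64(34.4)] [array([ 470.9, -259.3]), array([64.9, 63.3]), np.float64(38.0)] [array([ 471.2, -259.7]), array([62.8, 67.6]), np.float64(160.1)]
scene saucer 1690 [array([468.6, 281.7]), np.float64(49.5)] [array([468.5, 281.8]), array([98.7, 61.7]), np.float64(76.8)] [array([468.2, 281.5]), array([62.5, 99.1]), np.float64(169.7)]
```

View pics/scene5.png

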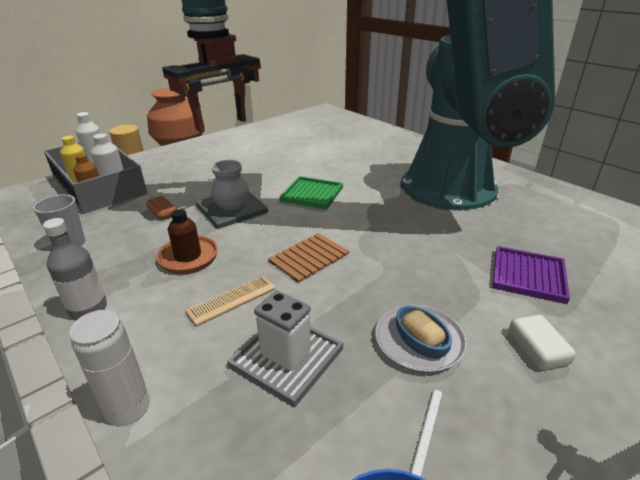

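View pics/top5.png

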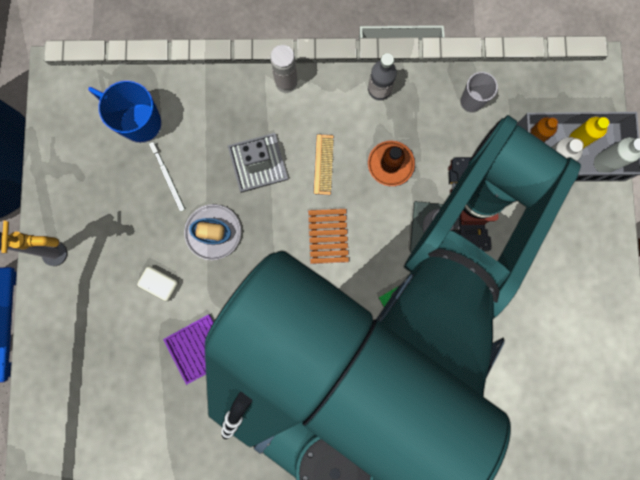

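The lota (229,187) is upright mid-slab and the drainer (309,256) is empty. Now the saucer.

```bash
python3 - <<'E'
from h import *
pick(.4672,.2815,-.175,.019)
if current_finger_gap()>.05: place(.4562,.001,-1.531,.019)
move_ptp([.470,-.2605,.2],aim(.470,-.2605,.08,0))
for n in("top","scene"):
    c=capture(n);W=cloud(c);cv2.imwrite(f"pics/{n}6.png",c["image"])
    for q,p in(('plate',(.467,.28)),):
        h,s=STANDS[q]
        L=[d for d in silhouettes(n,q) if np.hypot(*(ray(c,d["xy"],.01)[:2]-p))<.06]
        if L: print(n,q,fitc(c,L[0]["region"],h,s,p))
    for nm,p,r,lo,hi in(('plate',(.467,.279),.085,.01,.03),('drainer',(.457,.001),.09,.005,.015),('lota',(.47,-.26),.06,.1,.125),('saucer',(.457,.001),.06,.024,.06)):
        z=W[...,2];m=(np.hypot(W[...,0]-p[0],W[...,1]-p[1])<r)&(z>lo)&(z<hi)
        P=(W[m][:,:2]*1000).astype(np.float32)
        if len(P)>10: print(n,nm,len(P),[np.round(v,1) for v in cv2.minEnclosingCircle(P)], [np.round(v,1) for v in cv2.minAreaRect(P)],[np.round(v,1) for v in cv2.fitEllipse(cv2.convexHull(P))])
E
```

```text
down hit=False 40.3 [0.4669 0.2814 0.0187] gap 0.0875 F [-1.6  0.7  0.4]
closed 40.8 [0.4673 0.2816 0.0192] gap 0.0611 F [-0.1 -0.6  1.5]
lifted 41.6 [0.4663 0.2811 0.143 ] gap 0.0614 F [-0.1  0.2 -1.9]
set hit=True 43.8 [0.4563 0.0009 0.0191] gap 0.061 F [0.5 0.2 5.2]
released 45.1 [0.4558 0.0011 0.1386] gap 0.0879 F [ 0.  -0.7 -0.2]
top plate (array([0.46637248, 0.27969317, 0.        ]), np.float64(0.0011185752958477319))
top plate 705 [array([466.6, 279.2]), np.float64(67.9)] [array([466.7, 279.6]), array([133.3, 131.9]), np.float64(89.8)] [array([466.6, 279.6]), array([133.8, 134.6]), np.float64(164.3)]
top drainer 930 [array([455.8,   1.4]), np.float64(88.8)] [array([457.6,   0.5]), array([170.9, 161.2]), np.float64(51.0)] [array([456.1,   2.8]), array([163.8, 178.8]), np.float64(130.9)]
top lota 25 [array([ 468.4, -259. ]), np.float64(31.2)] [array([ 474.4, -261.1]), array([61.7, 22.8]), np.float64(70.1)] [array([ 466.9, -258.2]), array([60.8, 63.2]), np.float64(105.0)]
top saucer 670 [array([455.1,   2.7]), np.float64(49.1)] [array([455. ,   2.2]), array([59.2, 97.8]), np.floa
[... 216 characters left out ...]
4(68.6)] [array([467.9, 278.3]), array([134.8, 133.9]), np.float64(58.0)] [array([468.2, 278.5]), array([134.1, 135.8]), np.float64(138.8)]
scene drainer 849 [array([456.9,   0.9]), np.float64(78.9)] [array([456.6,   2.1]), array([131.5,  93.2]), np.float64(1.7)] [array([460.8,  10.6]), array([118.1, 151.5]), np.float64(72.1)]
scene lota 272 [array([ 469.9, -259.2]), np.float64(34.4)] [array([ 470.4, -260. ]), array([65.2, 62.4]), np.float64(48.8)] [array([ 470.6, -260.3]), array([63.4, 67.2]), np.float64(129.3)]
scene saucer 885 [array([458. ,   2.1]), np.float64(49.6)] [array([458. ,   1.4]), array([99., 63.]), np.float64(5.1)] [array([458. ,   0.6]), array([63.8, 98.9]), np.float64(95.5)]
```

View pics/scene6.png

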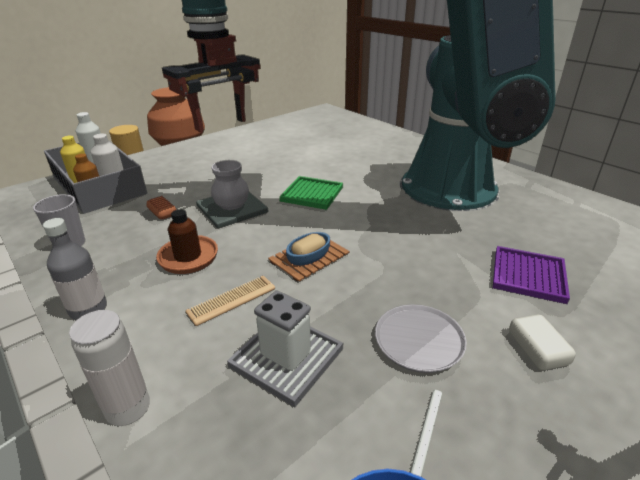

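The saucer (309,247) lies lengthwise, centred on the drainer, and the plate (420,338) is empty. The lota goes there last.

```bash
python3 - <<'E'
from h import *
pick(.4700,-.2603,0,.082,zt=.2)
if current_finger_gap()>.05: place(.4675,.279,0,.075)
move_ptp([.182,-.572,.3],aim(.182,-.572,.3,0))
sleep(.5);rep('away')
P0=dict(plate=(.467,.279,.085,.01,.02),tray=(.639,.171,.1,.011,.02),dish=(.633,-.154,.08,.011,.03),drainer=(.457,.001,.09,.005,.015),lota=(.467,.279,.06,.096,.125),holder=(.639,.171,.06,.09,.12),bottle=(.633,-.154,.06,.095,.12),saucer=(.457,.001,.06,.024,.06),comb=(.632,.012,.09,.004,.02))
for n in("top","scene"):
    c=capture(n);W=cloud(c);cv2.imwrite(f"pics/{n}7.png",c["image"])
    for nm,(x,y,r,lo,hi) in P0.items():
        z=W[...,2];m=(np.hypot(W[...,0]-x,W[...,1]-y)<r)&(z>lo)&(z<hi)
        P=(W[m][:,:2]*1000).astype(np.float32)
        if len(P)>10: print(n,nm,len(P),[np.round(v,1) for v in cv2.minEnclosingCircle(P)], [np.round(v,1) for v in cv2.minAreaRect(P)])
    h,s=STANDS['comb'];L=silhouettes(n,'comb')
    print(n,'comb',fitc(c,L[0]["region"],h,s,(.632,.012)))
E
```

```text
down hit=False 48.6 [ 0.4698 -0.2601  0.0818] gap 0.0876 F [ 0.2 -0.8 -0.4]
closed 49.1 [ 0.4701 -0.2604  0.0822] gap 0.0629 F [ 0.6 -0.2  1. ]
lifted 49.9 [ 0.4692 -0.2597  0.2059] gap 0.0631 F [-0.3 -0.1 -2.4]
set hit=True 53.0 [0.4672 0.279  0.075 ] gap 0.0631 F [-0.9 -0.   4.9]
released 54.2 [0.4669 0.2787 0.1943] gap 0.0876 F [-0.2  0.3 -1.3]
away 57.9 [ 0.182 -0.572  0.3  ] gap 0.0876 F [-0.9 -0.4 -0.1]
top plate 611 [array([470.7, 276.5]), np.float64(72.0)] [array([466.3, 280. ]), array([131.6, 132.9]), np.float64(3.0)]
top tray 432 [array([638.2, 171.6]), np.float64(83.2)] [array([637.3, 171.8]), array([122.3, 119.8]), np.float64(15.2)]
top dish 473 [array([ 630.8, -154.4]), np.float64(58.0)] [array([ 630.4, -154.7]), array([112.4, 113.1]), np.float64(87.9)]
top drainer 921 [array([455.1,   1.4]), np.float64(89.4)] [array([449.2,   0.5]), array([162.9, 167.2]), np.float64(42.2)]
top lota 151 [array([466.5, 279.3]), np.float64(32.8)] [array([465.9, 278.7]), array([63.2, 62.9]), np.float64(62.8)]
top holder 579 [array([637.5, 171.2]), np.float64(38.2)] [array([637.8, 170.7]), a
[... 997 characters left out ...]
ota 466 [array([468.2, 278.4]), np.float64(33.1)] [array([469. , 279.1]), array([63.7, 63.1]), np.float64(51.8)]
scene holder 1352 [array([640.5, 171. ]), np.float64(37.8)] [array([640. , 170.7]), array([50.8, 62. ]), np.float64(14.6)]
scene bottle 128 [array([ 634.2, -154.1]), np.float64(15.2)] [array([ 634.4, -153. ]), array([26.8, 25.5]), np.float64(42.1)]
scene saucer 883 [array([458.1,   0.9]), np.float64(49.6)] [array([458.4,   1. ]), array([63.8, 98.1]), np.float64(85.3)]
scene comb 1031 [array([635.3,   8.8]), np.float64(76.5)] [array([635.4,  10.7]), array([ 44.6, 148.6]), np.float64(86.2)]
scene comb (array([ 0.63744687,  0.016042  , -0.06436   ]), np.float64(0.001029049681255504))
```

View pics/scene7.png

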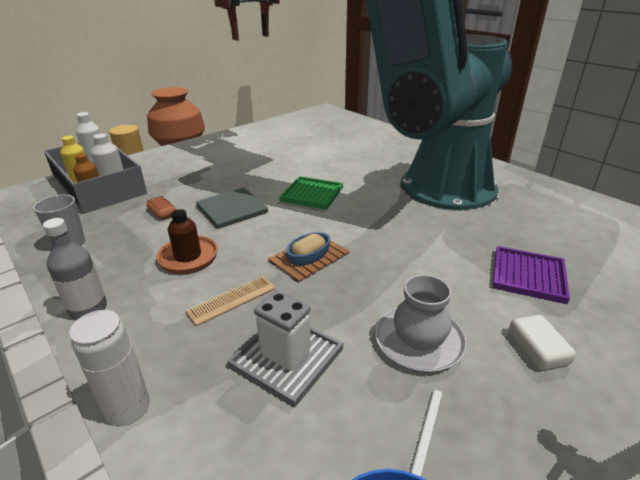

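View pics/top7.png

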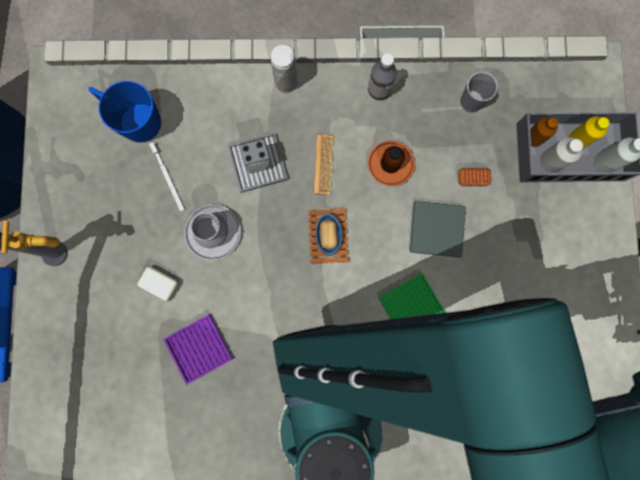

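All four stand upright and centred on their own stands to within about 2 mm: lota (422,315), saucer (309,247), holder (284,330) and bottle (184,238). The slab is empty, the comb has not moved and the arm is clear.

```bash
python3 -c "
from bench import *
print(close_job(),current_clock())"
```

```text
the job is handed in; nothing more can be done
the job is handed in; nothing more can be done
```

The four things are back on their own stands, and I handed the job in after about 58 s of the 138 s allowed. The hand-in gave no verdict.

- **Order of moves:** The things formed two swaps, so I used the slab twice.
  - Holder to the slab, bottle to the dish, holder to the tray.
  - Lota to the slab, saucer to the drainer, lota to the plate.
- **Final placing:** In the last pictures each thing is upright and within about 2 mm of its stand's middle (limit 15 mm). The saucer's length is within about 0.05 rad of the drainer's (limit 0.3 rad).
- **Comb and arm:** The comb's position agrees with the start to about 1 mm in both cameras, and the arm was well clear before hand-in.
- **Camera disagreement:** The two cameras differ by about 3 mm in x, mostly an offset in the top camera. I corrected for this using the grasped holder's known position. The scene camera's outline fits for the stands and comb read several mm off because the sides of the rims show, so I relied on the depth readings for the stands.

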